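# Stand plaster test tiles in the tapered drying rack

### The arm

A 6-joint arm with a two-finger parallel gripper is mounted at the origin on the work surface. World frame = base frame: x ahead of the robot, y to its left, z up, the work surface at z = 0. Lengths are in m, angles in rad, forces in N, time in s.
With the tool pointing down it reaches from about 0.35 to 0.775 m from the base axis. Payload 7.3 kg.
Tool frame: the origin (TCP) lies between the finger pads; the fingertips stand 8 mm ahead of it and the grasp point (between the pads) lies 11 mm behind it (robot.nose_length is the distance from the TCP to the fingertips, in m); z points along the fingers, y is the line along which they close (so a half turn about z gives the same grasp; the last joint's range is limited). The gripper opens to 92 mm and grips with 3 to 60 N. Pads are 19 mm wide; open, the fingers measure 130 mm over their backs; the gripper's body (75 mm by 190 mm) begins 47 mm behind the grasp point.
Start: joints at [1.05, 0.342, 1.524, -0, 1.275, -0.146], TCP at [0.192, 0.489, 0.235] pointing down, gripper open.
Joint ranges: [-2.53, 2.53], [-0.77, 2.02], [0.04, 2.7], [-1, 4.14], [0.28, 2.66], [-3.11, 3.11]. Speed limits (rad/s): [2.57, 2.57, 3.14, 3.14, 3.14, 3.14].

### API

Orientations are given as [roll, pitch, yaw] about the fixed x, y, z axes, in that order (R = Rz(yaw) Ry(pitch) Rx(roll)).
In Python, from cell import robot gives the robot as it stands. The module is installed in compiled form; this text tells all that it offers.
- The arm moves only by the shell command python3 -m jog 'ROWS' [FORCE]. ROWS is JSON, a list that holds one entry, the list of rows, each a list of 5 numbers: the gripper's target within -1 to 1 (fully open at 1, half-way at 0, shut at -1), then the shift along the tool's x, y, z in m, then the turn about the tool's z in rad. A call has 1 to 5 rows; each row is the pose to reach, as a shift and turn from the pose commanded when the call began, along the tool's axes at that moment; what a row does not reach only later rows make up. A row lasts 1/12 s, in which the tool goes at most 41.7 mm and 7.16 degrees, less where a joint would pass 70% of its speed; a pose out of reach is approached as far as the arm can. A call with a gripper value outside its range is refused whole. The fingers move at their own pace and stop on an object; FORCE is the grip in N (left out, the last holds). Time passes only in rows, so rows that repeat a pose let the fingers close. It gives the time, the measured TCP pose, the force, the opening and the grip force at its end, in the units of the state.
- robot.observe(): the state, without advancing time (a new reading comes with each control period).
- robot.read_camera(name): name is "scene" or "top" or "wrist"; returns the picture (384x512x3 uint8, red, green, blue); there is no depth.
- robot.camera_model(name): a dict with "camera_matrix" (3x3 intrinsics, pixels), "position" and "attitude" of the camera in the world; the wrist camera has in their place "mount" (4x4, takes a point from camera to tool coordinates, whose origin is the TCP and whose axes are the flange's). Camera axes: x right, y down, z forward; pixel columns grow to the right and rows downward; lengths in m; the calibration is good to about 2 mm. A picture is of the moment at which its call begins: read the wrist's pose just before it. camera_model takes no time and is no camera call.
- robot.hand_in(): hands the job in; it is judged then, once.
The state is a dict: "time": time; "qpos": joint angles; "qvel": joint speeds; "joint_efforts": joint torques, N m; "tool_pos": TCP position; "tool_rot": TCP orientation; "contact_force": force on the tool from outside, world axes, zero at the start; "torque": the same for the moment, N m; "opening": finger opening in m; "grip_force": force on a finger pad.
Only numpy, scipy, OpenCV 4.12 (cv2) and the standard library are available. Lean on these libraries where they do the work, as an engineer would, in place of code of your own. Each camera call takes 0.05 s, during which the arm holds its last target. There are 200 camera calls.

### The job

Take the two plaster test tiles out of the draining stand and stand each one upright on edge in the slot of the drying rack that is cut for its thickness, so that the narrowing slot stops it at its proper height. Lower each tile in rather than dropping it, feel for the slot without forcing it (plaster chips easily), and push it down with about a kilogram's weight until it is wedged tight and goes no further, then let go. Leave the tile that already stands in the rack as it is.

Things in the scene. Friction and masses are not known exactly. Their poses are not given: they have to be found in the camera images.
- rack: Drying rack fixed to the bench; origin: centre of its underside, z up. Plywood board 120 (x) by 370 mm (y) with a row along y of four wooden saddles, one slot each, for tiles 17, 14, 11 and 8 mm thick from +y to -y. Slots run along x (cheeks 70 mm long); a tile stands in one with its 80 mm side along x, thickness along y. Pitch marks at y = +129, +43, -43, -129 mm, about z = 55 mm over the underside.
- slot_14 (a point): Pitch mark of the 14 mm slot (rack y = +43, z = 55 mm). Saddles were set by eye and clamped: the slot's true centre lies up to 9.5 mm to either side of the mark along the rack's y; find it by feel or see it. Its jaw too: the slot is as wide as its tile somewhere between z = 50 and 60 mm, and there the tile's lower edge stops (pushed home, 1 to 3 mm lower). Clamped parts do not slide at gentle forces.
- slot_8 (a point): Pitch mark of the 8 mm slot (rack y = -129, z = 55 mm), with the same uncertainty. All slots: cheeks lean out 5 degrees each, from a bottom at z = 30 to z = 85 mm, where the slot is about 5 mm wider than its tile; above, a 1.5 mm chamfer at 45 degrees, then the cheeks' flat tops, 4 mm or wider, at z = 86.5 mm. In a slot one size too wide a tile sinks 17 mm deeper; too narrow, 17 mm proud.
- tile_thick: Off-white plaster tile 80 mm (x) by 14 mm (y, thickness) by 95 mm (z, height), about 0.12 kg (0.08 to 0.16), belongs in the 14 mm slot. Origin at the centre of its lower edge face; z up, y across its faces.
- tile_thin: Off-white plaster tile 80 mm (x) by 8 mm (y, thickness) by 95 mm (z, height), about 0.07 kg (0.05 to 0.09), belongs in the 8 mm slot. Origin at the centre of its lower edge face; z up, y across its faces.
- tile_standing: Off-white plaster tile 80 x 11 x 95 mm that already stands in the 11 mm slot, origin at the centre of its lower edge face, about 55 mm above the rack's underside. To be left alone.
- stand: Draining stand fixed to the bench; origin: centre of its underside. Wooden board 130 (x) by 190 mm (y), 12 mm thick, two grooves along x at y = +45 and -45 mm, 22 mm wide between slats 10 mm thick that rise to z = 28 mm. The two tiles to move stand upright and loose in it, lower edge at z = 12 mm, one per groove, either in either, along the groove within 3 degrees.
Things that resemble listed ones, but are neither listed nor needed, are in the scene too. What is shaped like the tile_thin but pink is not meant.

How it is judged:
By the outcome, as a careful person would: the job done as asked, in the order asked, and still so for the second after the job is handed in, with the robot touching nothing.
It also fails if it takes over 70 s, if anything falls off the work surface, if the arm or the gripper's body presses on something with over 40 N, if the wrist force passes 120 N, or if a joint passes its speed limit or range.

## Working session

There is one attempt and no reset: what is moved stays moved. The work goes in short steps, Python scripts to look and compute and a shell command to move; the robot and the scene stay as the last step left them, time stands still between calls to the robot, and variables do not carry over. Pictures are saved under pics/ and viewed, at most 10 in all, crops included, and the job is handed in when it is done.

```bash
mkdir -p pics
cat > h.py <<'E'
import numpy as np,cv2
from cell import robot
from scipy.spatial.transform import Rotation as R
def cam(n):
    m=robot.camera_model(n);K=np.array(m["camera_matrix"])
    if n=="wrist":
        s=robot.observe();M=np.array(m["mount"]);Rt=rot(s["tool_rot"])
        return K,Rt@M[:3,:3],Rt@M[:3,3]+np.array(s["tool_pos"])
    return K,rot(m["attitude"]),np.array(m["position"])
def rot(a):
    a=np.array(a)
    return a if a.shape==(3,3) else R.from_euler("xyz",a).as_matrix()
def pix2z(c,uv,z):
    K,Rc,p=c;uv=np.atleast_2d(uv).astype(float)
    d=(Rc@np.linalg.inv(K)@np.c_[uv,np.ones(len(uv))].T).T
    return p+d*((z-p[2])/d[:,2])[:,None]
def proj(c,P):
    K,Rc,p=c;q=(K@Rc.T@(np.atleast_2d(P)-p).T).T
    return q[:,:2]/q[:,2:]
def snap(n,f):
    c=cam(n);im=robot.read_camera(n);cv2.imwrite("pics/"+f,im[:,:,::-1]);return c,im
E
python3 - <<'E'
from h import *
for n in("top","scene"):
    print(n,robot.camera_model(n)); snap(n,n+"1.png")
print(robot.camera_model("wrist"));print(robot.observe())
a=cv2.imread("pics/top1.png");b=cv2.imread("pics/scene1.png")
E
```

```text
top {'camera_matrix': array([[348.00543029,   0.        , 255.33123191],
       [  0.        , 348.00543029, 196.93856208],
       [  0.        ,   0.        ,   1.        ]]), 'position': array([ 0.35520668, -0.06157715,  0.8749336 ]), 'attitude': array([-2.94998624,  0.02462589, -1.57300274])}
scene {'camera_matrix': array([[439.19060558,   0.        , 253.36359689],
       [  0.        , 439.19060558, 190.05753141],
       [  0.        ,   0.        ,   1.        ]]), 'position': array([ 1.15037733, -0.54489365,  0.58176048]), 'attitude': array([-2.15989661, -0.01101027,  0.907354  ])}
{'camera_matrix': array([[319.49216775,   0.        , 255.32533741],
       [  0.        , 319.49216775, 193.21368165],
       [  0.        ,   0.        ,   1.        ]]), 'mount': array([[ 2.05299539e-04, -9.62107830e-01, -2.72669179e-01,
         7.36110713e-02],
       [ 9.99999967e-01,  1.54875863e-04,  2.06448898e-04,
        -1.69935946e-03],
       [-1.56396227e-04, -2.72669212e-01,  9.62107830e-01,
        -1.49512153e-01],
       [ 0.00000000e+00,  0.00000000e+00,  0.00000000e+00,
         1.00000000e+00]])}
{'time': 0.1, 'qpos': array([ 1.05002141e+00,  3.42662940e-01,  1.52490877e+00,  2.96507305e-05,
        1.27540621e+00, -1.46016761e-01]), 'qvel': array([-1.60394471e-03, -1.36209519e-03, -3.50502131e-03,  3.32130425e-04,
        5.81176171e-05, -3.00450374e-03]), 'joint_efforts': array([ 5.18627203e-04, -4.32007778e+01, -2.44691348e+01,  7.18602701e-02,
        5.26497304e-02, -3.89400998e-05]), 'tool_pos': array([0.19197954, 0.48826679, 0.23411376]), 'tool_rot': array([-3.14022626e+00, -2.29606376e-04,  2.76682569e+00]), 'contact_force': array([0.25708873, 0.67383157, 0.13414306]), 'torque': array([-0.03160068, -0.01377934,  0.02406676]), 'grip_force': 0.0, 'opening': 0.0917680880421916}
```

View pics/top1.png

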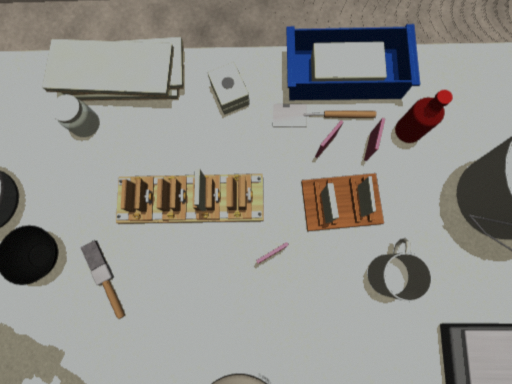

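View pics/scene1.png

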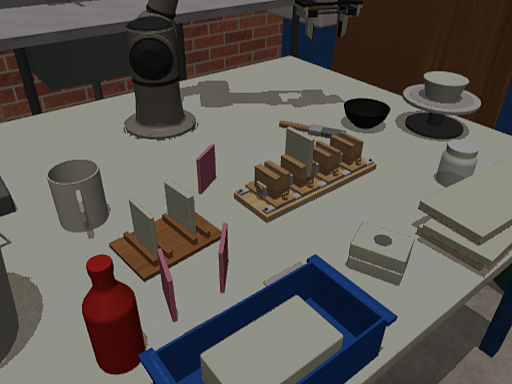

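The top view shows the rack at px (118–263, 175–222): +y is left, the standing tile is in the third saddle at (203,190), and the 14 slot is at ~171 and the 8 slot at ~239. The stand is at (303–382, 175–230) with tiles at ~(327,205) and (366,200). Pink decoys lie around it. I'll measure on an enlargement.

Run:
```python
from h import *
im=cv2.imread("pics/top1.png");c=cam("top")
cr=im[165:240,110:390];cv2.imwrite("pics/crop1.png",np.vstack([cv2.resize(cr[:,:160],None,fx=5,fy=5,interpolation=2)[:290],cv2.resize(cr[:,185:280],None,fx=4,fy=4,interpolation=2)if 0 else np.pad(cv2.resize(cr[:,185:280],None,fx=4,fy=4,interpolation=2),((0,0),(0,420),(0,0)))]))
hsv=cv2.cvtColor(im,cv2.COLOR_BGR2HSV)
# wood masks
m=((hsv[...,1]>70)&(hsv[...,0]>3)&(hsv[...,0]<32)).astype(np.uint8)
m=cv2.morphologyEx(m,cv2.MORPH_CLOSE,np.ones((5,5)))
for k in cv2.findContours(m,0,2)[0]:
    if cv2.contourArea(k)>2000:
        r=cv2.minAreaRect(k);b=cv2.boxPoints(r);print(r);print(pix2z(c,b,0.012).round(4))
```

```text
((189.0646209716797, 198.44818115234375), (46.99040985107422, 147.05079650878906), 88.8426742553711)
[[ 0.5791  0.3215  0.012 ]
 [ 0.5837 -0.0582  0.012 ]
 [ 0.4629 -0.0598  0.012 ]
 [ 0.4573  0.3099  0.012 ]]
((342.11688232421875, 201.7269744873047), (51.24431610107422, 78.12269592285156), 84.5596694946289)
[[ 0.566  -0.1564  0.012 ]
 [ 0.5837 -0.3538  0.012 ]
 [ 0.4537 -0.3567  0.012 ]
 [ 0.4363 -0.1649  0.012 ]]
```

View pics/crop1.png

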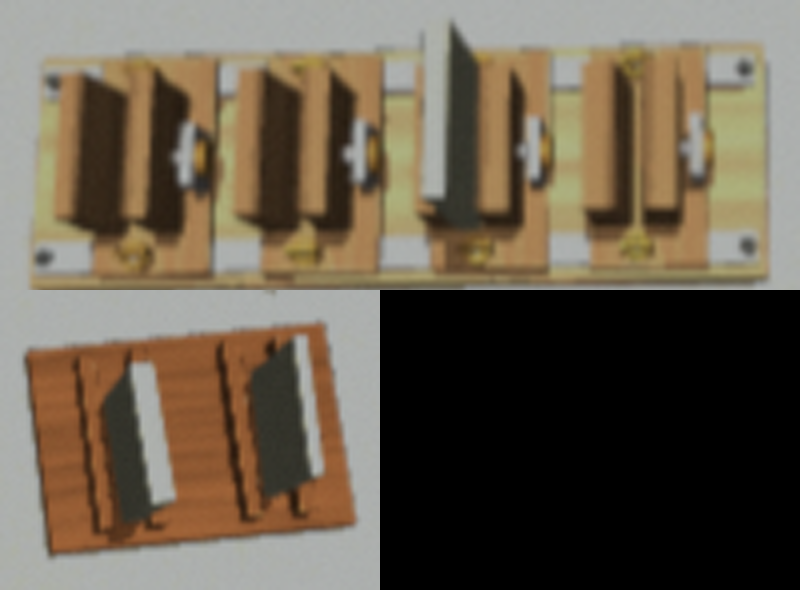

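The crop shows the thick tile in the left (+y) groove and the thin one in the right (-y) groove. Next I'll compute their tops at z=0.107 and the slot tops.

Run:
```python
from h import *
c=cam("top")
def rep(n,q,z,ax=0):
    P=pix2z(c,q,z);print(n,P.round(4)[:,:2].tolist(),"mean",P.mean(0).round(4))
lo=lambda l:[(295+x/4,165+(y-290)/4) for x,y in l]
hi=lambda l:[(110+x/5,165+y/5) for x,y in l]
rep("thick",lo([(132,362),(155,362),(175,500),(152,505)]),.107)
rep("thin",lo([(293,338),(307,335),(324,470),(312,475)]),.107)
rep("board",hi([(42,60),(768,43),(768,287),(32,289)]),.012)
rep("s14 L in",hi([(270,70),(240+30,213)]),.0865)
rep("s14 R in",hi([(305,66),(303,213)]),.0865)
rep("s8 L in",hi([(615,63),(612,210)]),.0865)
rep("s8 R in",hi([(645,60),(644,210)]),.0865)
rep("standing",hi([(427,25),(447,22),(444,197),(424,197)]),.150)
```

```text
thick [[0.5351, -0.2069], [0.535, -0.2198], [0.4567, -0.2273], [0.454, -0.2145]] mean [ 0.4952 -0.2171  0.107 ]
thin [[0.5483, -0.2978], [0.55, -0.3058], [0.473, -0.3101], [0.4702, -0.3033]] mean [ 0.5103 -0.3042  0.107 ]
board [[0.5776, 0.3127], [0.5834, -0.062], [0.458, -0.0611], [0.4589, 0.309]] mean [0.5195 0.1247 0.012 ]
s14 L in [[0.5526, 0.1719], [0.4846, 0.1686]] mean [0.5186 0.1702 0.0865]
s14 R in [[0.5544, 0.1554], [0.4845, 0.1533]] mean [0.5195 0.1543 0.0865]
s8 L in [[0.5547, 0.0096], [0.485, 0.0103]] mean [0.5198 0.01   0.0865]
s8 R in [[0.556, -0.0044], [0.485, -0.0044]] mean [ 0.5205 -0.0044  0.0865]
standing [[0.5562, 0.0856], [0.5575, 0.0769], [0.4806, 0.076], [0.4807, 0.0846]] mean [0.5187 0.0808 0.15  ]
```

```bash
cat >> h.py <<'E'
def to(x,y,z,yaw):
    s=robot.observe();Rt=rot(s["tool_rot"]);d=Rt.T@(np.array([x,y,z])-s["tool_pos"])
    t=-(np.radians(yaw)-s["tool_rot"][2]);t=(t+np.pi/2)%np.pi-np.pi/2
    print("shift",d.round(4),"turn",round(t,3),"t",round(s["time"],2),"pos",np.round(s["tool_pos"],4),"yaw",round(np.degrees(s["tool_rot"][2]),2),"F",np.round(s["contact_force"],2),"open",round(s["opening"],4),"grip",round(s["grip_force"],1))
E
python3 -c "
from h import *
to(.40,.15,.235,185.3)"
```

```text
shift [-0.3174 -0.2386 -0.0006] turn -0.467 t 0.1 pos [0.192  0.4883 0.2341] yaw 158.53 F [0.26 0.67 0.13] open 0.0918 grip 0.0
```

```bash
python3 -m jog '[[[1,-0.032,-0.024,0,-0.09],[1,-0.064,-0.048,0,-0.18],[1,-0.096,-0.072,0,-0.27],[1,-0.128,-0.096,0,-0.36],[1,-0.16,-0.12,0,-0.467]]]' 20; python3 -c "
from h import *
to(.49,-.1,.235,185.3)"
```

```text
time: 0.52
tool_pos: [0.296, 0.319, 0.2345]
tool_rot: [-3.141, -0.0, -3.053]
contact_force: [0.5, 0.6, 1.2]
opening: 0.0911
grip_force: 0.0
shift [-1.559e-01 -4.346e-01 -4.000e-04] turn -0.003 t 0.52 pos [0.296  0.319  0.2345] yaw -174.9 F [0.54 0.55 1.22] open 0.0911 grip 0.0
```

```bash
python3 -m jog '[[[1,-0.013,-0.036,0,0],[1,-0.026,-0.072,0,0],[1,-0.039,-0.109,0,0],[1,-0.052,-0.145,0,0],[1,-0.065,-0.181,0,0]]]'
python3 -m jog '[[[1,-0.013,-0.036,0,0],[1,-0.026,-0.072,0,0],[1,-0.039,-0.109,0,0],[1,-0.052,-0.145,0,0],[1,-0.065,-0.181,0,0]]]'; python3 -c "
from h import *
to(.495,-.217,.235,185.3)
snap('wrist','w1.png')"
```

```text
time: 0.93
tool_pos: [0.3758, 0.1442, 0.2347]
tool_rot: [3.141, -0.0, -3.057]
contact_force: [0.7, 0.3, -0.4]
opening: 0.0922
grip_force: 0.0
time: 1.35
tool_pos: [0.4559, -0.0308, 0.2346]
tool_rot: [3.141, -0.0, -3.058]
contact_force: [0.3, 0.0, -0.7]
opening: 0.0916
grip_force: 0.0
shift [-0.0234 -0.1888 -0.0005] turn -0.009 t 1.35 pos [ 0.4559 -0.0308  0.2346] yaw -175.2 F [ 0.26  0.03 -0.68] open 0.0916 grip 0.0
```

View pics/w1.png

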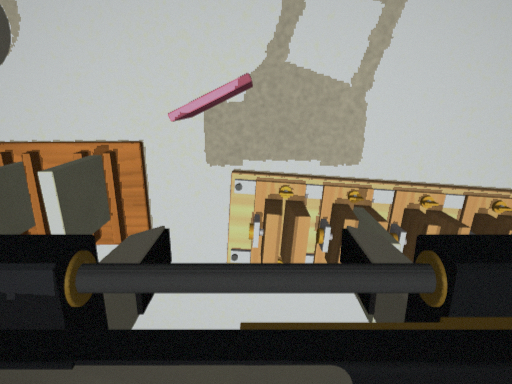

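The wrist view shows the stand with the thick tile at (55,205) and the rack with the empty slot 8 at (288,220). The fingers are clear of everything. Going to the thick tile.

```bash
python3 -m jog '[[[0.3,-0.005,-0.038,0,0],[0.3,-0.01,-0.076,0,0],[0.3,-0.015,-0.114,0,0],[0.3,-0.02,-0.152,0,0],[0.3,-0.0235,-0.189,0,-0.009]]]'
python3 -m jog '[[[0.3,0,0,0.0,0],[0.3,0,0,0.0,0]]]'; python3 -c "
from h import *
to(.495,-.217,.075,185.3)"
```

```text
time: 1.82
tool_pos: [0.495, -0.2168, 0.2343]
tool_rot: [3.141, -0.0, -3.049]
contact_force: [-0.2, -0.2, 0.4]
opening: 0.0635
grip_force: 0.0
time: 1.98
tool_pos: [0.4946, -0.2164, 0.2338]
tool_rot: [3.14, -0.001, -3.052]
contact_force: [0.1, 1.1, 0.6]
opening: 0.06
grip_force: 0.0
shift [-0.0005 -0.0008  0.1588] turn -0.002 t 1.98 pos [ 0.4946 -0.2164  0.2338] yaw -174.84 F [0.05 1.07 0.56] open 0.06 grip 0.0
```

```bash
python3 -m jog '[[[0.3,0,0,0.03,0],[0.3,0,0,0.065,0],[0.3,0,0,0.10,0],[0.3,0,0,0.135,0],[0.3,0,0,0.159,0]]]'
python3 -m jog '[[[-0.8,0,0,0,0],[-0.8,0,0,0,0],[-0.8,0,0,0,0],[-0.8,0,0,0,0],[-0.8,0,0,0,0]]]' 30
python3 -m jog '[[[-0.8,0,0,0,0],[-0.8,0,0,0,0],[-0.8,0,0,0,0],[-0.8,0,0,0,0],[-0.8,0,0,0,0]]]' 30
```

```text
time: 2.4
tool_pos: [0.4935, -0.2125, 0.073]
tool_rot: [3.139, -0.003, -3.047]
contact_force: [-0.1, -0.2, -0.2]
opening: 0.0595
grip_force: 0.0
time: 2.82
tool_pos: [0.496, -0.2155, 0.0776]
tool_rot: [-3.14, 0.003, -3.048]
contact_force: [0.4, 0.7, -0.1]
opening: 0.0307
grip_force: 0.0
time: 3.23
tool_pos: [0.4952, -0.2154, 0.0764]
tool_rot: [-3.141, 0.001, -3.049]
contact_force: [-1.3, 0.3, 6.2]
opening: 0.014
grip_force: 30.0
```

```bash
python3 -m jog '[[[-0.8,0,0,-0.03,0],[-0.8,0,0,-0.065,0],[-0.8,0,0,-0.1,0],[-0.8,0,0,-0.135,0],[-0.8,0,0,-0.165,0]]]'
python3 -m jog '[[[-0.8,0,0,0,0],[-0.8,0,0,0,0]]]'
python3 -c "
from h import *
to(.59,.1,.24,181)"
```

```text
time: 3.65
tool_pos: [0.4949, -0.2152, 0.2429]
tool_rot: [-3.141, 0.001, -3.048]
contact_force: [0.8, 0.1, -0.2]
opening: 0.0139
grip_force: 30.0
time: 3.82
tool_pos: [0.4955, -0.2156, 0.242]
tool_rot: [-3.14, 0.003, -3.049]
contact_force: [-1.0, -0.1, -2.7]
opening: 0.0138
grip_force: 30.0
shift [-0.1234  0.3054  0.0018] turn 0.076 t 3.82 pos [ 0.4955 -0.2156  0.242 ] yaw -174.67 F [-1.02 -0.1  -2.65] open 0.0138 grip 30.0
```

```bash
python3 -m jog '[[[-0.8,-0.0137,0.034,0,0.015],[-0.8,-0.0274,0.068,0,0.03],[-0.8,-0.041,0.102,0,0.045],[-0.8,-0.055,0.136,0,0.06],[-0.8,-0.0685,0.17,0,0.076]]]'
python3 -c "
from h import *
to(.59,.1,.24,181)"
```

```text
time: 4.23
tool_pos: [0.5466, -0.0378, 0.2384]
tool_rot: [3.141, -0.004, -3.126]
contact_force: [1.4, -0.8, -1.8]
opening: 0.0138
grip_force: 30.0
shift [-0.0455  0.1371 -0.0017] turn -0.002 t 4.23 pos [ 0.5466 -0.0378  0.2384] yaw -179.1 F [ 1.42 -0.84 -1.82] open 0.0138 grip 30.0
```

```bash
python3 -m jog '[[[-0.8,-0.012,0.035,0,0],[-0.8,-0.024,0.07,0,0],[-0.8,-0.036,0.105,0,0],[-0.8,-0.045,0.137,0,0],[-0.8,-0.045,0.137,0,0]]]'
python3 -m jog '[[[-0.8,0,0,0,0],[-0.8,0,0,0,0]]]'
python3 - <<'E'
from h import *
to(.59,.1,.24,181)
c,im=snap("wrist","w2.png")
import pickle;pickle.dump(c,open("c2.pkl","wb"))
q=proj(c,[[.52,y,.0865] for y in(.162,.003,.08)]);print(q)
cr=im[20:200,100:420,::-1];cv2.imwrite("pics/w2c.png",cv2.resize(cr,None,fx=2.5,fy=2.5,interpolation=2))
E
```

```text
time: 4.65
tool_pos: [0.5897, 0.1039, 0.2378]
tool_rot: [3.139, -0.004, -3.119]
contact_force: [-1.2, -1.1, -1.3]
opening: 0.0143
grip_force: 30.0
time: 4.82
tool_pos: [0.5892, 0.0978, 0.2388]
tool_rot: [-3.141, -0.004, -3.124]
contact_force: [0.1, -0.2, -0.7]
opening: 0.0138
grip_force: 30.0
shift [-0.0008  0.0022 -0.0012] turn 0.0 t 4.82 pos [0.5892 0.0978 0.2388] yaw -178.99 F [ 0.09 -0.23 -0.72] open 0.0138 grip 30.0
[[328.4749629  110.31085256]
 [154.53630493 107.113609  ]
 [238.87546192 108.66388442]]
```

View pics/w2c.png

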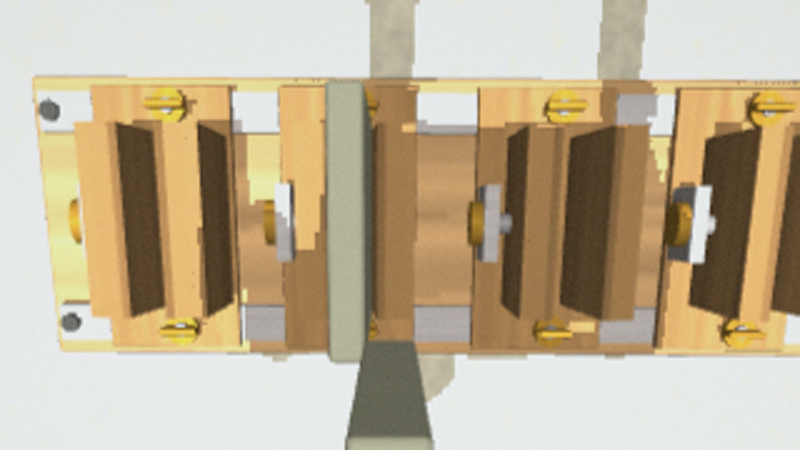

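The crop shows slot 8 between cheeks at ~x 118–163 and slot 14 between ~x 560–610. I'll pick exact edges with intensity profiles.

Run:
```python
from h import *
import pickle
c=pickle.load(open("c2.pkl","rb"))
g=cv2.cvtColor(cv2.imread("pics/w2.png"),cv2.COLOR_BGR2GRAY).astype(float)
for v0,v1 in((75,85),(105,115),(130,140)):
    v=(v0+v1)/2-.5
    p=g[v0:v1].mean(0);
    for a,b in((128,185),(295,362)):
        print(v,[(int(p[u]),int(round(1000*pix2z(c,(u,v),.0865)[0,1]))) for u in range(a,b)])
```

```text
79.5 [(211, -19), (210, -18), (201, -17), (193, -16), (193, -16), (194, -15), (193, -14), (192, -13), (192, -12), (192, -11), (192, -10), (191, -9), (191, -8), (192, -7), (190, -7), (177, -6), (157, -5), (154, -4), (144, -3), (83, -2), (67, -1), (66, 0), (70, 1), (69, 1), (69, 2), (67, 3), (65, 4), (66, 5), (68, 6), (68, 7), (67, 8), (64, 9), (65, 9), (92, 10), (145, 11), (147, 12), (148, 13), (169, 14), (194, 15), (194, 16), (194, 17), (194, 18), (194, 18), (194, 19), (194, 20), (194, 21), (193, 22), (195, 23), (195, 24), (195, 25), (185, 26), (99, 26), (62, 27), (64, 28), (62, 29), (62, 30), (63, 31)]
79.5 [(124, 130), (124, 131), (124, 132), (123, 133), (124, 134), (125, 134), (126, 135), (118, 136), (60, 137), (54, 138), (56, 139), (57, 140), (59, 141), (58, 142), (59, 143), (68, 143), (107, 144), (130, 145), (128, 146), (127, 147), (128, 148), (128, 149), (128, 150), (128, 151), (127, 151), (126, 152), (117, 153), (104, 154), (107, 155), (113, 156), (132, 157), (135, 158), (109, 159), (58, 159), (54, 160), (57, 161), (60, 162), (59, 163), (60, 164), (59, 165), (61, 166), (63, 16
[... 2406 characters left out ...]
138), (55, 139), (57, 140), (61, 141), (62, 142), (63, 143), (64, 144), (93, 145), (127, 146), (126, 146), (127, 147), (126, 148), (125, 149), (126, 150), (126, 151), (126, 152), (125, 153), (117, 154), (111, 155), (111, 156), (118, 157), (131, 158), (124, 159), (73, 160), (56, 160), (58, 161), (58, 162), (58, 163), (58, 164), (60, 165), (63, 166), (66, 167), (67, 168), (65, 169), (65, 170), (66, 171), (66, 172), (64, 173), (64, 174), (64, 174), (78, 175), (102, 176), (105, 177), (112, 178), (125, 179), (125, 180), (125, 181), (125, 182), (125, 183), (125, 184), (125, 185), (125, 186), (129, 187), (144, 188), (159, 188), (159, 189), (158, 190), (158, 191), (159, 192), (158, 193), (158, 194)]
```

```bash
python3 -m jog '[[[-0.8,0.02,0.02,0,0],[-0.8,0.04,0.04,0,0],[-0.8,0.06,0.055,0,0],[-0.8,0.07,0.068,0,0],[-0.8,0.07,0.068,0,0]]]'
python3 -m jog '[[[-0.8,0,0,0.01,0],[-0.8,0,0,0.03,0],[-0.8,0,0,0.05,0],[-0.8,0,0,0.07,0],[-0.8,0,0,0.075,0]]]'
python3 -m jog '[[[-0.8,0,0,0,0],[-0.8,0,0,0,0],[-0.8,0,0,0,0],[-0.8,0,0,0,0]]]'
python3 - <<'E'
from h import *
P=[]
to(.5195,.165,.165,180.9)
for n in("scene","top"):c,im=snap(n,n+"3.png")
to(.5195,.165,.165,180.9)
a=cv2.imread("pics/scene3.png")[80:240,220:390];b=cv2.imread("pics/top3.png")[140:240,100:270]
cv2.imwrite("pics/m3.png",np.vstack([cv2.resize(a,(595,340)),cv2.resize(b,(595,260))]))
E
```

```text
time: 5.28
tool_pos: [0.5167, 0.1655, 0.2408]
tool_rot: [3.141, -0.001, -3.124]
contact_force: [0.5, 0.1, -0.6]
opening: 0.0142
grip_force: 30.0
time: 5.7
tool_pos: [0.5177, 0.1629, 0.1618]
tool_rot: [-3.14, -0.006, -3.127]
contact_force: [-0.8, -0.0, -1.1]
opening: 0.0137
grip_force: 30.0
time: 6.03
tool_pos: [0.5197, 0.1648, 0.1669]
tool_rot: [3.141, 0.002, -3.125]
contact_force: [0.9, 0.2, -0.7]
opening: 0.014
grip_force: 30.0
shift [0.0002 0.0002 0.0019] turn 0.001 t 6.03 pos [0.5197 0.1648 0.1669] yaw -179.04 F [ 0.92  0.17 -0.67] open 0.014 grip 30.0
shift [-0.0001  0.      0.0017] turn 0.001 t 6.13 pos [0.5194 0.165  0.1667] yaw -179.02 F [-1.09  0.28 -1.23] open 0.0138 grip 30.0
```

View pics/m3.png

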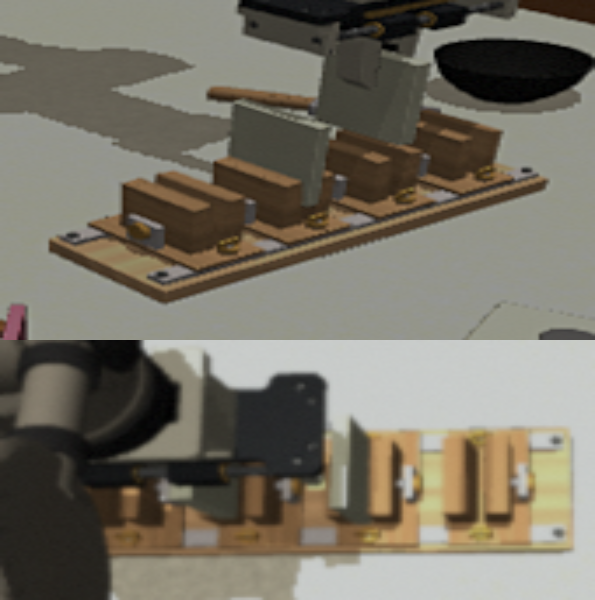

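The tile hangs upright over slot 14 in both views, so I'll lower slowly and watch the force.

```bash
python3 -m jog '[[[-0.8,0,0,0.003,0],[-0.8,0,0,0.006,0],[-0.8,0,0,0.009,0],[-0.8,0,0,0.011,0],[-0.8,0,0,0.013,0]]]'
python3 -m jog '[[[-0.8,0,0,0.001,0],[-0.8,0,0,0.002,0],[-0.8,0,0,0.003,0],[-0.8,0,0,0.003,0]]]'
python3 -m jog '[[[-0.8,0,0,0.001,0],[-0.8,0,0,0.002,0],[-0.8,0,0,0.003,0],[-0.8,0,0,0.003,0]]]'
```

```text
time: 6.55
tool_pos: [0.5187, 0.165, 0.1523]
tool_rot: [-3.142, -0.0, -3.124]
contact_force: [0.3, 0.2, -1.3]
opening: 0.0138
grip_force: 30.0
time: 6.88
tool_pos: [0.5189, 0.1651, 0.1498]
tool_rot: [3.141, 0.0, -3.124]
contact_force: [0.3, 0.2, -0.9]
opening: 0.0141
grip_force: 30.0
time: 7.22
tool_pos: [0.5193, 0.1656, 0.1472]
tool_rot: [3.14, 0.002, -3.125]
contact_force: [-0.2, 4.2, 1.4]
opening: 0.014
grip_force: 30.0
```

```bash
python3 -m jog '[[[-0.8,0,0.001,0,0],[-0.8,0,0.002,0,0],[-0.8,0,0.002,0,0],[-0.8,0,0.002,0,0]]]'
python3 -m jog '[[[-0.8,0,0,0.001,0],[-0.8,0,0,0.002,0],[-0.8,0,0,0.003,0],[-0.8,0,0,0.003,0],[-0.8,0,0,0.003,0]]]'
```

```text
time: 7.55
tool_pos: [0.5186, 0.1668, 0.1464]
tool_rot: [-3.141, -0.001, -3.124]
contact_force: [-0.5, -0.0, -1.3]
opening: 0.0136
grip_force: 30.0
time: 7.97
tool_pos: [0.5188, 0.1669, 0.1436]
tool_rot: [-3.142, -0.0, -3.124]
contact_force: [0.7, -1.2, -0.7]
opening: 0.0139
grip_force: 30.0
```

```bash
python3 -m jog '[[[-0.8,0,0.0005,0.001,0],[-0.8,0,0.001,0.002,0],[-0.8,0,0.001,0.003,0],[-0.8,0,0.001,0.005,0],[-0.8,0,0.001,0.005,0]]]'
python3 -m jog '[[[-0.8,0,0,0.001,0],[-0.8,0,0,0.002,0],[-0.8,0,0,0.003,0],[-0.8,0,0,0.004,0],[-0.8,0,0,0.004,0]]]'
```

```text
time: 8.38
tool_pos: [0.5186, 0.1679, 0.1383]
tool_rot: [-3.142, -0.001, -3.124]
contact_force: [-0.2, -0.3, -1.4]
opening: 0.0138
grip_force: 30.0
time: 8.8
tool_pos: [0.5187, 0.1679, 0.1345]
tool_rot: [3.142, -0.0, -3.124]
contact_force: [0.0, -0.6, -1.8]
opening: 0.014
grip_force: 30.0
```

```bash
python3 -m jog '[[[-0.8,0,0,0.001,0],[-0.8,0,0,0.002,0],[-0.8,0,0,0.003,0],[-0.8,0,0,0.004,0],[-0.8,0,0,0.004,0]]]'
python3 -m jog '[[[-0.8,0,0,0.001,0],[-0.8,0,0,0.002,0],[-0.8,0,0,0.003,0],[-0.8,0,0,0.003,0],[-0.8,0,0,0.003,0]]]'
```

```text
time: 9.22
tool_pos: [0.5186, 0.168, 0.1305]
tool_rot: [3.142, -0.0, -3.124]
contact_force: [0.4, 0.1, -2.0]
opening: 0.0135
grip_force: 30.0
time: 9.63
tool_pos: [0.5188, 0.1679, 0.1277]
tool_rot: [3.142, -0.0, -3.124]
contact_force: [-0.2, 0.1, -0.2]
opening: 0.014
grip_force: 30.0
```

```bash
for i in 1 ; do python3 -m jog '[[[-0.8,0,0,0.001,0],[-0.8,0,0,0.002,0],[-0.8,0,0,0.003,0],[-0.8,0,0,0.003,0],[-0.8,0,0,0.003,0]]]'; done
python3 -m jog '[[[-0.8,0,0,0.001,0],[-0.8,0,0,0.002,0],[-0.8,0,0,0.002,0],[-0.8,0,0,0.002,0]]]'
```

```text
time: 10.05
tool_pos: [0.5188, 0.1679, 0.1246]
tool_rot: [3.142, -0.0, -3.125]
contact_force: [0.5, -1.0, -0.6]
opening: 0.0134
grip_force: 30.0
time: 10.38
tool_pos: [0.519, 0.1679, 0.1229]
tool_rot: [3.142, 0.0, -3.125]
contact_force: [0.2, 0.2, 0.9]
opening: 0.0138
grip_force: 30.0
```

```bash
python3 -m jog '[[[-0.8,0,0,0.001,0],[-0.8,0,0,0.002,0],[-0.8,0,0,0.002,0],[-0.8,0,0,0.002,0]]]'
python3 -m jog '[[[-0.8,0,0,0.001,0],[-0.8,0,0,0.001,0],[-0.8,0,0,0.001,0]]]'
```

```text
time: 10.72
tool_pos: [0.5192, 0.1679, 0.1215]
tool_rot: [3.141, 0.001, -3.125]
contact_force: [-0.7, -1.4, 6.3]
opening: 0.0138
grip_force: 30.0
time: 10.97
tool_pos: [0.5193, 0.1679, 0.1212]
tool_rot: [3.141, 0.002, -3.125]
contact_force: [-2.2, -0.8, 10.2]
opening: 0.0137
grip_force: 30.0
```

```bash
python3 -m jog '[[[-0.8,0,0,0.0005,0],[-0.8,0,0,0.0005,0],[-0.8,0,0,0.0005,0]]]'
python3 -m jog '[[[-0.8,0,0,0,0],[-0.8,0,0,0,0],[-0.8,0,0,0,0],[-0.8,0,0,0,0]]]'
```

```text
time: 11.22
tool_pos: [0.5194, 0.1679, 0.1211]
tool_rot: [3.141, 0.002, -3.125]
contact_force: [-3.2, -1.2, 12.8]
opening: 0.0141
grip_force: 30.0
time: 11.55
tool_pos: [0.5194, 0.1679, 0.1211]
tool_rot: [3.141, 0.002, -3.125]
contact_force: [-2.6, -1.5, 13.1]
opening: 0.0139
grip_force: 30.0
```

Seated: 13 N with no further travel. I'll relax, open and retreat.

```bash
python3 -m jog '[[[-0.8,0,0,-0.001,0],[-0.8,0,0,-0.002,0],[-0.5,0,0,-0.002,0],[-0.2,0,0,-0.002,0],[0,0,0,-0.002,0]]]'
python3 -m jog '[[[0.3,0,0,0,0],[0.3,0,0,0,0],[0.3,0,0,0,0],[0.3,0,0,0,0],[0.3,0,0,0,0]]]'
python3 -m jog '[[[0.3,0,0,-0.02,0],[0.3,0,0,-0.05,0],[0.3,0,0,-0.08,0],[0.3,0,0,-0.11,0],[0.3,0,0,-0.12,0]]]'
python3 - <<'E'
from h import *
c,im=snap("scene","scene4.png")
cv2.imwrite("pics/s4c.png",cv2.resize(im[90:230,220:390,::-1],(680,560)))
to(.4,-.1,.24,185.3)
to(.5103,-.3042,.24,184)
E
```

```text
time: 11.97
tool_pos: [0.5185, 0.168, 0.1209]
tool_rot: [3.142, -0.001, -3.124]
contact_force: [0.4, -0.3, 0.4]
opening: 0.0292
grip_force: 0.0
time: 12.38
tool_pos: [0.5188, 0.168, 0.1212]
tool_rot: [3.141, 0.0, -3.124]
contact_force: [0.2, -0.4, 1.1]
opening: 0.0588
grip_force: 0.0
time: 12.8
tool_pos: [0.5204, 0.1683, 0.2459]
tool_rot: [3.14, 0.007, -3.124]
contact_force: [1.3, 0.6, 0.2]
opening: 0.0599
grip_force: 0.0
shift [ 0.1252 -0.2662  0.0046] turn -0.075 t 12.85 pos [0.5206 0.1683 0.2459] yaw -179.01 F [1.5  0.38 0.82] open 0.0596 grip 0.0
shift [ 0.0185 -0.4723  0.0051] turn -0.053 t 12.85 pos [0.5206 0.1683 0.2459] yaw -179.01 F [1.5  0.38 0.82] open 0.0596 grip 0.0
```

View pics/s4c.png

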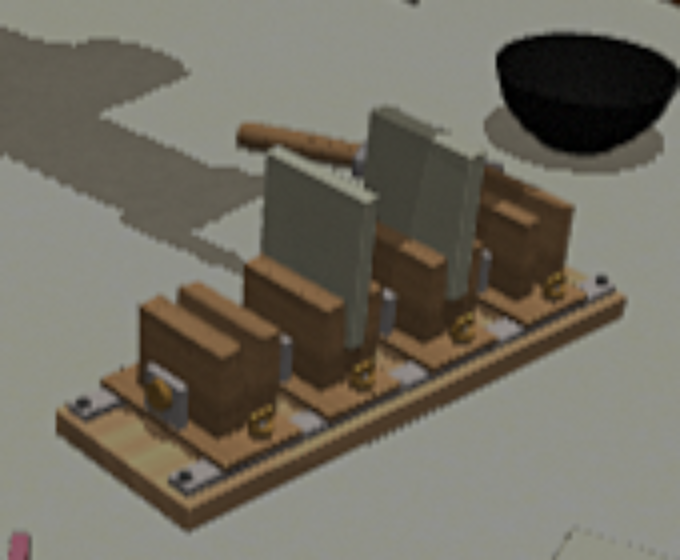

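The thick tile stands upright in its slot, about as high as the standing tile. Now the thin one.

```bash
python3 -m jog '[[[0.3,0.002,-0.038,0,-0.01],[0.3,0.004,-0.076,0,-0.02],[0.3,0.006,-0.115,0,-0.03],[0.3,0.008,-0.155,0,-0.04],[0.3,0.01,-0.195,0,-0.053]]]'
python3 -m jog '[[[0.3,0.002,-0.038,0,0],[0.3,0.004,-0.076,0,0],[0.3,0.006,-0.115,0,0],[0.3,0.007,-0.155,0,0],[0.3,0.008,-0.195,0,0]]]'
python3 -c "
from h import *
to(.5103,-.3042,.24,184)"
```

```text
time: 13.27
tool_pos: [0.5112, -0.0286, 0.2398]
tool_rot: [3.141, -0.002, -3.07]
contact_force: [0.5, -0.5, -0.4]
opening: 0.0599
grip_force: 0.0
time: 13.68
tool_pos: [0.517, -0.2239, 0.2396]
tool_rot: [3.14, -0.002, -3.071]
contact_force: [1.5, 0.0, -0.3]
opening: 0.0596
grip_force: 0.0
shift [ 0.0123 -0.0796 -0.0004] turn 0.0 t 13.68 pos [ 0.517  -0.2239  0.2396] yaw -175.98 F [ 1.45  0.01 -0.29] open 0.0596 grip 0.0
```

```bash
python3 -m jog '[[[0.3,0.006,-0.03,0,0],[0.3,0.01,-0.06,0,0],[0.3,0.0123,-0.0796,0,0],[0.3,0.0123,-0.0796,0,0],[0.3,0.0123,-0.0796,0,0]]]'
python3 -m jog '[[[0.3,0,0,0.03,0],[0.3,0,0,0.065,0],[0.3,0,0,0.10,0],[0.3,0,0,0.135,0],[0.3,0,0,0.164,0]]]'
python3 -c "
from h import *
to(.5103,-.3042,.075,184)"
python3 -m jog '[[[-0.95,0,0,0,0],[-0.95,0,0,0,0],[-0.95,0,0,0,0],[-0.95,0,0,0,0],[-0.95,0,0,0,0]]]' 30
python3 -m jog '[[[-0.95,0,0,0,0],[-0.95,0,0,0,0],[-0.95,0,0,0,0],[-0.95,0,0,0,0],[-0.95,0,0,0,0]]]' 30
python3 -m jog '[[[-0.95,0,0,0,0],[-0.95,0,0,0,0],[-0.95,0,0,0,0]]]' 30
```

```text
time: 14.1
tool_pos: [0.5104, -0.303, 0.2393]
tool_rot: [3.139, -0.002, -3.074]
contact_force: [-0.3, -0.3, -1.1]
opening: 0.0595
grip_force: 0.0
time: 14.52
tool_pos: [0.5104, -0.3, 0.0744]
tool_rot: [3.139, -0.002, -3.07]
contact_force: [-0.2, -0.1, -0.9]
opening: 0.0601
grip_force: 0.0
shift [ 0.0004 -0.0042 -0.0006] turn 0.002 t 14.52 pos [ 0.5104 -0.3     0.0744] yaw -175.89 F [-0.25 -0.13 -0.88] open 0.0601 grip 0.0
time: 14.93
tool_pos: [0.5122, -0.303, 0.0794]
tool_rot: [-3.139, 0.003, -3.071]
contact_force: [0.4, 1.1, 0.1]
opening: 0.0309
grip_force: 0.0
time: 15.35
tool_pos: [0.5113, -0.3027, 0.0776]
tool_rot: [-3.141, 0.0, -3.072]
contact_force: [0.5, 0.2, 3.5]
opening: 0.0075
grip_force: 30.0
time: 15.6
tool_pos: [0.5113, -0.3027, 0.0776]
tool_rot: [-3.141, 0.0, -3.071]
contact_force: [-0.5, -0.2, 5.0]
opening: 0.008
grip_force: 30.0
```

```bash
python3 -m jog '[[[-0.95,0,0,-0.03,0],[-0.95,0,0,-0.065,0],[-0.95,0,0,-0.1,0],[-0.95,0,0,-0.135,0],[-0.95,0,0,-0.162,0]]]'
python3 -m jog '[[[-0.95,0,0.035,0,0.01],[-0.95,0,0.072,0,0.02],[-0.95,0,0.11,0,0.03],[-0.95,0,0.15,0,0.04],[-0.95,0,0.19,0,0.053]]]'
python3 -c "
from h import *
to(.5205,.006,.24,180.9)"
```

```text
time: 16.02
tool_pos: [0.5113, -0.3027, 0.2417]
tool_rot: [-3.14, 0.001, -3.071]
contact_force: [1.7, -1.2, -0.1]
opening: 0.0076
grip_force: 30.0
time: 16.43
tool_pos: [0.4971, -0.1114, 0.2387]
tool_rot: [3.141, -0.001, -3.126]
contact_force: [0.8, 1.1, -0.1]
opening: 0.0081
grip_force: 30.0
shift [-0.0252  0.117  -0.0013] turn 0.0 t 16.43 pos [ 0.4971 -0.1114  0.2387] yaw -179.09 F [ 0.78  1.1  -0.11] open 0.0081 grip 30.0
```

```bash
python3 -m jog '[[[-0.95,-0.008,0.035,0,0],[-0.95,-0.016,0.07,0,0],[-0.95,-0.022,0.1,0,0],[-0.95,-0.025,0.117,0,0],[-0.95,-0.025,0.117,0,0]]]'
python3 -m jog '[[[-0.95,0,0,0.01,0],[-0.95,0,0,0.03,0],[-0.95,0,0,0.05,0],[-0.95,0,0,0.065,0],[-0.95,0,0,0.075,0]]]'
python3 -m jog '[[[-0.95,0,0,0,0],[-0.95,0,0,0,0],[-0.95,0,0,0,0],[-0.95,0,0,0,0],[-0.95,0,0,0,0]]]'
python3 -c "
from h import *
to(.5205,.006,.158,180.9)
c,im=snap('scene','scene5.png')
cv2.imwrite('pics/s5c.png',cv2.resize(im[90:230,220:390,::-1],(680,560)))"
```

```text
time: 16.85
tool_pos: [0.5208, 0.0078, 0.2387]
tool_rot: [3.14, -0.001, -3.12]
contact_force: [-0.3, 0.6, -0.9]
opening: 0.0074
grip_force: 30.0
time: 17.27
tool_pos: [0.5195, 0.0031, 0.1616]
tool_rot: [3.141, -0.004, -3.126]
contact_force: [-0.6, -0.4, -0.6]
opening: 0.0078
grip_force: 30.0
time: 17.68
tool_pos: [0.5213, 0.0042, 0.1651]
tool_rot: [-3.141, 0.002, -3.124]
contact_force: [-0.3, -0.0, 0.8]
opening: 0.0084
grip_force: 30.0
shift [0.0008 0.0018 0.0071] turn 0.001 t 17.68 pos [0.5213 0.0042 0.1651] yaw -179.02 F [-0.29 -0.03  0.75] open 0.0084 grip 30.0
```

View pics/s5c.png

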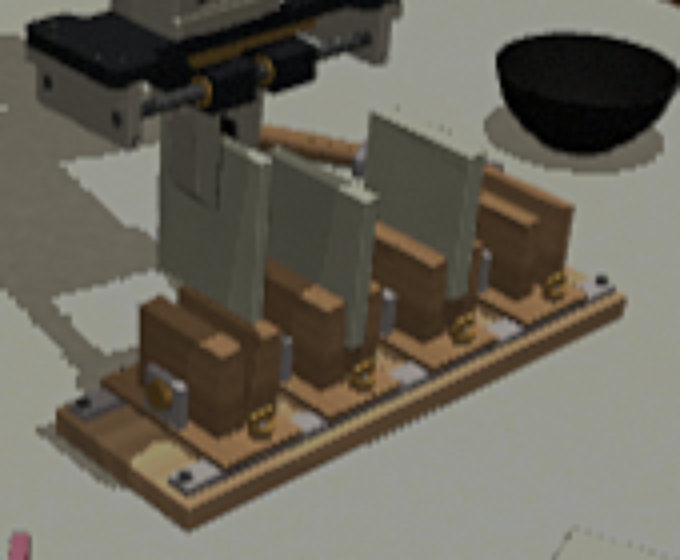

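The view shows the thin tile upright over slot 8, with nothing fouling the neighbour.

```bash
python3 -m jog '[[[-0.95,0,0.001,0.003,0],[-0.95,0,0.0018,0.006,0],[-0.95,0,0.0018,0.008,0],[-0.95,0,0.0018,0.009,0],[-0.95,0,0.0018,0.009,0]]]'
python3 -m jog '[[[-0.95,0,0,0.001,0],[-0.95,0,0,0.002,0],[-0.95,0,0,0.003,0],[-0.95,0,0,0.003,0]]]'
python3 -m jog '[[[-0.95,0,0,0.001,0],[-0.95,0,0,0.002,0],[-0.95,0,0,0.003,0],[-0.95,0,0,0.003,0]]]'
```

```text
time: 18.15
tool_pos: [0.5206, 0.0063, 0.1548]
tool_rot: [3.141, -0.001, -3.124]
contact_force: [-0.3, 0.8, -0.9]
opening: 0.0079
grip_force: 30.0
time: 18.48
tool_pos: [0.5207, 0.0062, 0.152]
tool_rot: [3.141, -0.0, -3.124]
contact_force: [0.8, 0.0, -0.3]
opening: 0.0077
grip_force: 30.0
time: 18.82
tool_pos: [0.5207, 0.0062, 0.149]
tool_rot: [3.141, -0.0, -3.124]
contact_force: [-0.7, 0.4, -0.9]
opening: 0.0079
grip_force: 30.0
```

```bash
python3 -m jog '[[[-0.95,0,0,0.001,0],[-0.95,0,0,0.002,0],[-0.95,0,0,0.003,0],[-0.95,0,0,0.003,0]]]'
python3 -m jog '[[[-0.95,0,0,0.001,0],[-0.95,0,0,0.002,0],[-0.95,0,0,0.003,0],[-0.95,0,0,0.003,0]]]'
```

```text
time: 19.15
tool_pos: [0.5207, 0.0062, 0.146]
tool_rot: [3.141, -0.0, -3.124]
contact_force: [0.4, -1.0, -0.9]
opening: 0.0079
grip_force: 30.0
time: 19.48
tool_pos: [0.5207, 0.0062, 0.143]
tool_rot: [3.141, -0.0, -3.124]
contact_force: [-0.4, 0.8, -0.1]
opening: 0.0081
grip_force: 30.0
```

```bash
python3 -m jog '[[[-0.95,0,0,0.001,0],[-0.95,0,0,0.002,0],[-0.95,0,0,0.003,0],[-0.95,0,0,0.003,0]]]'
```

```text
time: 19.82
tool_pos: [0.5207, 0.0062, 0.14]
tool_rot: [3.141, -0.0, -3.124]
contact_force: [-0.5, 0.3, -0.6]
opening: 0.008
grip_force: 30.0
```

```bash
python3 -m jog '[[[-0.95,0,0,0.001,0],[-0.95,0,0,0.002,0],[-0.95,0,0,0.003,0],[-0.95,0,0,0.003,0]]]'
python3 -m jog '[[[-0.95,0,0,0.001,0],[-0.95,0,0,0.002,0],[-0.95,0,0,0.003,0],[-0.95,0,0,0.003,0]]]'
```

```text
time: 20.15
tool_pos: [0.5207, 0.0062, 0.137]
tool_rot: [3.141, -0.0, -3.124]
contact_force: [0.5, -0.1, -0.6]
opening: 0.0081
grip_force: 30.0
time: 20.48
tool_pos: [0.5207, 0.0063, 0.134]
tool_rot: [3.141, -0.0, -3.124]
contact_force: [-0.1, 0.9, -0.9]
opening: 0.0077
grip_force: 30.0
```

```bash
python3 -m jog '[[[-0.95,0,0,0.001,0],[-0.95,0,0,0.002,0],[-0.95,0,0,0.002,0],[-0.95,0,0,0.002,0]]]'
python3 -m jog '[[[-0.95,0,0,0.001,0],[-0.95,0,0,0.002,0],[-0.95,0,0,0.002,0],[-0.95,0,0,0.002,0]]]'
```

```text
time: 20.82
tool_pos: [0.5208, 0.0062, 0.1321]
tool_rot: [-3.142, -0.0, -3.124]
contact_force: [0.4, 0.5, -1.2]
opening: 0.0081
grip_force: 30.0
time: 21.15
tool_pos: [0.5208, 0.0061, 0.1302]
tool_rot: [-3.141, 0.0, -3.124]
contact_force: [1.2, -1.1, -0.7]
opening: 0.0077
grip_force: 30.0
```

```bash
python3 -m jog '[[[-0.95,0,0,0.001,0],[-0.95,0,0,0.002,0],[-0.95,0,0,0.002,0],[-0.95,0,0,0.002,0]]]'
```

```text
time: 21.48
tool_pos: [0.5209, 0.006, 0.1282]
tool_rot: [-3.141, 0.0, -3.124]
contact_force: [0.8, -2.4, -1.2]
opening: 0.0079
grip_force: 30.0
```

```bash
python3 -m jog '[[[-0.95,0,-0.0007,0,0],[-0.95,0,-0.0007,0,0],[-0.95,0,-0.0007,0,0]]]'
python3 -m jog '[[[-0.95,0,0,0.001,0],[-0.95,0,0,0.002,0],[-0.95,0,0,0.002,0],[-0.95,0,0,0.002,0]]]'
```

```text
time: 21.73
tool_pos: [0.5206, 0.0058, 0.1281]
tool_rot: [3.141, -0.0, -3.125]
contact_force: [-0.5, 0.6, -1.7]
opening: 0.0076
grip_force: 30.0
time: 22.07
tool_pos: [0.5207, 0.0056, 0.1261]
tool_rot: [3.141, -0.0, -3.124]
contact_force: [0.6, -0.8, -1.0]
opening: 0.0076
grip_force: 30.0
```

```bash
python3 -m jog '[[[-0.95,0,-0.0003,0.001,0],[-0.95,0,-0.0003,0.002,0],[-0.95,0,-0.0003,0.002,0],[-0.95,0,-0.0003,0.002,0]]]'
python3 -m jog '[[[-0.95,0,0,0.001,0],[-0.95,0,0,0.001,0],[-0.95,0,0,0.001,0]]]'
```

```text
time: 22.4
tool_pos: [0.5207, 0.0053, 0.1241]
tool_rot: [3.141, -0.0, -3.124]
contact_force: [-0.5, 0.0, -0.3]
opening: 0.0081
grip_force: 30.0
time: 22.65
tool_pos: [0.5208, 0.0052, 0.1232]
tool_rot: [3.141, -0.0, -3.124]
contact_force: [0.2, -0.6, -0.2]
opening: 0.0076
grip_force: 30.0
```

```bash
python3 -m jog '[[[-0.95,0,-0.0003,0.001,0],[-0.95,0,-0.0003,0.001,0],[-0.95,0,-0.0003,0.001,0]]]'
python3 -m jog '[[[-0.95,0,0,0.001,0],[-0.95,0,0,0.001,0],[-0.95,0,0,0.001,0]]]'
```

```text
time: 22.9
tool_pos: [0.5208, 0.0051, 0.1222]
tool_rot: [3.141, 0.0, -3.124]
contact_force: [-0.1, 2.0, -1.1]
opening: 0.0078
grip_force: 30.0
time: 23.15
tool_pos: [0.5208, 0.0051, 0.1212]
tool_rot: [3.141, 0.0, -3.124]
contact_force: [0.9, 1.3, 0.4]
opening: 0.0079
grip_force: 30.0
```

```bash
python3 -m jog '[[[-0.95,0,0,0.001,0],[-0.95,0,0,0.001,0],[-0.95,0,0,0.001,0]]]'
```

```text
time: 23.4
tool_pos: [0.5209, 0.0051, 0.1202]
tool_rot: [3.141, 0.0, -3.125]
contact_force: [0.3, 3.2, -0.0]
opening: 0.0077
grip_force: 30.0
```

Bottom edge ≈ 54.6 mm. It touches the -y cheek lightly, so I'll ease +0.3 mm and keep pressing.

```bash
python3 -m jog '[[[-0.95,0,0.0003,0.001,0],[-0.95,0,0.0003,0.001,0],[-0.95,0,0.0003,0.001,0]]]'
python3 -m jog '[[[-0.95,0,0,0.001,0],[-0.95,0,0,0.001,0],[-0.95,0,0,0.001,0]]]'
```

```text
time: 23.65
tool_pos: [0.521, 0.0052, 0.1194]
tool_rot: [-3.141, 0.001, -3.124]
contact_force: [0.3, 0.5, 1.6]
opening: 0.0078
grip_force: 30.0
time: 23.9
tool_pos: [0.5211, 0.0052, 0.1187]
tool_rot: [-3.142, 0.001, -3.125]
contact_force: [-0.7, 1.6, 6.0]
opening: 0.0078
grip_force: 30.0
```

```bash
python3 -m jog '[[[-0.95,0,0,0.001,0],[-0.95,0,0,0.001,0],[-0.95,0,0,0.001,0]]]'
python3 -m jog '[[[-0.95,0,0,0.0005,0],[-0.95,0,0,0.0005,0],[-0.95,0,0,0.0005,0]]]'
python3 -m jog '[[[-0.95,0,0,0,0],[-0.95,0,0,0,0],[-0.95,0,0,0,0],[-0.95,0,0,0,0]]]'
```

```text
time: 24.15
tool_pos: [0.5212, 0.0051, 0.1183]
tool_rot: [-3.141, 0.002, -3.125]
contact_force: [-1.4, 0.9, 9.3]
opening: 0.0082
grip_force: 30.0
time: 24.4
tool_pos: [0.5213, 0.0051, 0.1182]
tool_rot: [-3.141, 0.002, -3.125]
contact_force: [-2.9, 1.0, 13.6]
opening: 0.0077
grip_force: 30.0
time: 24.73
tool_pos: [0.5213, 0.0051, 0.1183]
tool_rot: [-3.141, 0.002, -3.125]
contact_force: [-3.1, 1.4, 12.9]
opening: 0.0078
grip_force: 30.0
```

Wedged at 13 N with no further travel. Release, retreat, check.

```bash
python3 -m jog '[[[-0.95,0,0,-0.001,0],[-0.95,0,0,-0.002,0],[-0.5,0,0,-0.002,0],[-0.2,0,0,-0.002,0],[0.1,0,0,-0.002,0]]]'
python3 -m jog '[[[0.1,0,0,0,0],[0.1,0,0,0,0],[0.1,0,0,0,0],[0.1,0,0,0,0],[0.1,0,0,0,0]]]'
python3 -m jog '[[[0.1,0,0,-0.02,0],[0.1,0,0,-0.05,0],[0.1,0,0,-0.08,0],[0.1,0,0,-0.11,0],[0.1,0,0,-0.14,0]]]'
python3 - <<'E'
from h import *
to(.52,.0,.24,181)
c,im=snap("scene","scene6.png")
cv2.imwrite("pics/s6c.png",cv2.resize(im[90:230,220:390,::-1],(680,560)))
E
```

```text
time: 25.15
tool_pos: [0.5205, 0.0051, 0.1185]
tool_rot: [-3.141, -0.001, -3.124]
contact_force: [-0.6, 0.1, 0.2]
opening: 0.0237
grip_force: 0.0
time: 25.57
tool_pos: [0.5208, 0.0052, 0.1187]
tool_rot: [3.142, -0.0, -3.124]
contact_force: [0.5, 0.3, 0.2]
opening: 0.0502
grip_force: 0.0
time: 25.98
tool_pos: [0.5205, 0.0053, 0.2602]
tool_rot: [3.142, -0.0, -3.124]
contact_force: [-0.6, 0.4, -1.1]
opening: 0.0506
grip_force: 0.0
shift [ 0.0006 -0.0053  0.0202] turn -0.0 t 25.98 pos [0.5205 0.0053 0.2602] yaw -179.01 F [-0.58  0.41 -1.06] open 0.0506 grip 0.0
```

View pics/s6c.png

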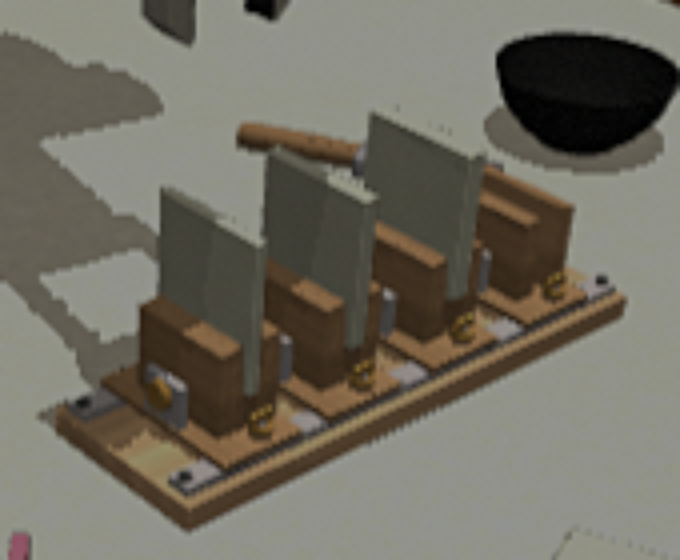

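All three tiles stand upright at matching heights: thin at (210,290), standing at (320,245) and thick at (425,205). The gripper is clear.

```bash
python3 -c "
from cell import robot
print(robot.hand_in())"
```

```text
the job is handed in; nothing more can be done
None
```

Both tiles are wedged upright in their own slots (14 mm and 8 mm), each pushed home with about 13 N until it stopped and then released; the tile already in the rack was left alone, and the job was handed in at about 26 s.

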